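# Clip the spare gouges into the empty pockets of the carver's rack

## Robot

A 6-joint arm with a two-finger parallel gripper is mounted at the origin on the work surface. World frame = base frame: x ahead of the robot, y to its left, z up, the work surface at z = 0. Lengths are in m, angles in rad, forces in N, time in s.
With the tool pointing down it reaches from about 0.25 to 0.725 m from the base axis. Payload 4 kg.
Tool frame: the origin (TCP) lies at the very end of the fingers, on their centre line; the grasp point (between the pads) lies 19 mm behind it; z points along the fingers, y is the line along which they close (so a half turn about z gives the same grasp; the last joint's range is limited). The gripper opens to 85 mm and grips with 20 to 120 N. Pads are 22 mm wide; open, the fingers measure 114 mm over their backs; the gripper's body (76 mm by 85 mm) begins 54 mm behind the grasp point. The pads swing forward as they close: fully open they stand 13 mm farther back than shut.
Start: joints at [-1.239, 0.241, 0.005, 1.335, 0, 1.571], TCP at [0.163, -0.473, 0.231] pointing down, gripper open.
Joint ranges: [-2.72, 2.72], [-1.05, 1.87], [-1.09, 1.28], [-1.99, 2.15], [-1.42, 1.44], [-3.14, 3.14]. Speed limits (rad/s): [2.79, 2.79, 3.14, 3.14, 3.14, 3.14].

## Interface

Orientations are given as a unit quaternion [x, y, z, w].
In Python, from workcell import monitor, viewer, job gives the robot as it stands.
- The arm moves only by the tool arm_command, never from a script. Its argument "increments" is a list of rows, each an object of numbers: "dx", "dy", "dz": the shift along the tool's x, y, z in cm; "wx", "wy", "wz": the turn, a rotation vector about the tool's x, y, z in rad; "grip": the finger opening in cm, from 0 to 8.54. In form: [{"dx": .., "dy": .., "dz": .., "wx": .., "wy": .., "wz": .., "grip": ..}, ...]. A call has 1 to 10 rows; each row is the pose to reach, as a shift and turn from the pose commanded when the call began, along the tool's axes at that moment; what a row does not reach only later rows make up. A row lasts 1/10 s, in which the tool goes at most 50 mm and 8.59 degrees, less where a joint would pass 70% of its speed; a pose out of reach is approached as far as the arm can. A call with a gripper value outside its range is refused whole. The fingers move at their own pace and stop on an object; the grip force is fixed at half the most. Time passes only in rows, so rows that repeat a pose let the fingers close. It gives the time, the measured TCP pose, the force, the opening and the grip force at its end, in the units of the state.
- monitor.get_obs(): the state, without advancing time (a new reading comes with each control period).
- viewer.camera(name): name is "scene" or "top" or "wrist"; returns (picture, depth): 420x560x3 uint8, red, green, blue; 420x560 float32, m along the optical axis (not along the pixel's ray), 0 where there is no reading.
- viewer.get_calibration(name): a dict with "fovy" (degrees; the focal length in pixels is half the picture's height over the tangent of half this angle, whatever the lens; pixels are square), "cx", "cy" (the principal point, pixels), "dist_coeffs" ([k1, k2, p1, p2, k3] as OpenCV has them; the pictures are not rectified), "view" (4x4, takes a point from world to camera coordinates). Camera axes: x right, y up, looking along -z (the intrinsics and any distortion apply to the point x, -y, -z); pixel columns grow to the right and rows downward; lengths in m; the calibration is good to about 2 mm. A picture is of the moment at which its call begins: read the wrist's pose just before it. get_calibration takes no time and is no camera call; for the wrist camera it gives the pose at the moment of the call.
- job.job_done(): hands the job in; it is judged then, once.
The state is a dict: "clock": time; "joint_pos": joint angles; "joint_vel": joint speeds; "tau": joint torques, N m; "eef_pos": TCP position; "tool_rot": TCP orientation; "ft_force": force on the tool from outside, world axes, zero at the start; "ft_torque": the same for the moment, N m; "grip_width": finger opening in m; "grasp_force": force on a finger pad.
Only numpy, scipy, OpenCV 4.12 (cv2) and the standard library are available. Lean on these libraries where they do the work, as an engineer would, in place of code of your own. Each camera call takes 0.05 s, during which the arm holds its last target. There are 200 camera calls.

## Task

Two of the four pockets in the sloping gouge rack are empty. Put the two gouges lying on the bench into the empty pockets, blade up the slope and butt end near the toe ledge like the others, each pressed down past the sprung jaw until the handle is fully home and the jaw has closed over it, and let go; press them in, do not drop them. Leave the two gouges already in the rack where they are, and do not knock the mallet, the oilstone or the rosette about.

Things in the scene. Friction and masses are not known exactly. Their poses are not given: they have to be found in the camera images.
- board: sloping face, 215 x 320 x 12 mm, of the fixed gouge rack, rising 25 degrees away from the robot. Origin on its upper face, 85 mm over the bench. x: up the slope; y: along the row of pockets; z: out of the face, leaning 25 degrees from vertical towards the robot. 66 mm below the origin (-x) a toe ledge, 28 mm high, spans the width. Two of the four pockets start empty.
- pocket0 (a point): middle of the handle (on its axis) of a gouge lying home with its butt 6 mm above the toe ledge: 30 mm out from the board's face, axes as the board's. Two wooden saddles, 16 mm thick, centred 44 mm below and 40 mm above it along the slope, floor 16 mm over the board, gap 36 mm with flared mouth. Bare board between them leaves room for fingers. Pockets are 80 mm apart along y, built alike.
- jaw0 (a joint): angle (rad) of pocket 0's sprung smooth steel jaw: 0 shut, up to 0.6 pushed outward (+y). 14 mm wide, hinged at the +y side of the upper saddle; its nose reaches to 8 mm from the gap's middle, 17 mm above a seated handle's axis; top 41 mm above it. A handle pressed square to the board cams it aside (about 8 N, 25 mm of travel), then it snaps over it. Weight alone does not open it.
- pocket1 (a point): middle of the handle (on its axis) of a gouge lying home with its butt 6 mm above the toe ledge: 30 mm out from the board's face, axes as the board's.  Pockets are 80 mm apart along y, built alike.
- jaw1 (a joint): angle (rad) of pocket 1's sprung smooth steel jaw: 0 shut, up to 0.6 pushed outward (+y). As jaw0.
- pocket2 (a point): middle of the handle (on its axis) of a gouge lying home with its butt 6 mm above the toe ledge: 30 mm out from the board's face, axes as the board's.  Pockets are 80 mm apart along y, built alike.
- jaw2 (a joint): angle (rad) of pocket 2's sprung smooth steel jaw: 0 shut, up to 0.6 pushed outward (+y). As jaw0.
- pocket3 (a point): middle of the handle (on its axis) of a gouge lying home with its butt 6 mm above the toe ledge: 30 mm out from the board's face, axes as the board's.  Pockets are 80 mm apart along y, built alike.
- jaw3 (a joint): angle (rad) of pocket 3's sprung smooth steel jaw: 0 shut, up to 0.6 pushed outward (+y). As jaw0.
- gouge_a: wood-carving gouge 195 mm long, 130 g, one of four alike. Origin on the axis, middle of the handle; x points to the blade. Octagonal wooden handle 28 mm across flats, 120 mm long, then brass ferrule, neck and steel blade 18 x 4 mm. Two start in the rack, blade up the slope; two are spares, flat on the bench (axis 14 mm up), blades roughly away from the robot.
- gouge_a_tip (a point): cutting end of gouge_a, on the axis, 135 mm from the middle of its handle
- gouge_b: wood-carving gouge 195 mm long, 130 g, one of four alike. Origin on the axis, middle of the handle; x points to the blade. In the rack or on the bench, as gouge_a.
- gouge_b_tip (a point): cutting end of gouge_b, on the axis, 135 mm from the middle of its handle
- gouge_c: wood-carving gouge 195 mm long, 130 g, one of four alike. Origin on the axis, middle of the handle; x points to the blade. In the rack or on the bench, as gouge_a.
- gouge_c_tip (a point): cutting end of gouge_c, on the axis, 135 mm from the middle of its handle
- gouge_d: wood-carving gouge 195 mm long, 130 g, one of four alike. Origin on the axis, middle of the handle; x points to the blade. In the rack or on the bench, as gouge_a.
- gouge_d_tip (a point): cutting end of gouge_d, on the axis, 135 mm from the middle of its handle
- mallet: bystander: round carver's mallet standing on its head, 88 mm across, 210 mm tall; origin under its centre
- oilstone: bystander: oilstone in a wooden holder, 70 x 170 x 34 mm, long along its y; origin under its centre
- rosette: bystander: carved wooden rosette, 112 mm across, 38 mm tall; origin under its centre
Not all that is in view belongs to the job. What is shaped like the gouge_d but purple is not meant. Leave any black look-alike of the gouge_a alone.

How it is judged:
By the outcome, as a careful person would: the job done as asked, in the order asked, and still so for the second after the job is handed in, with the robot touching nothing.
It also fails if it takes over 58 s, if anything falls off the work surface, if the arm or the gripper's body presses on something with over 40 N, if the wrist force passes 120 N, or if a joint passes its speed limit or range.

## Working session

There is one attempt and no reset: what is moved stays moved. The work goes in short steps, Python scripts to look and compute and a tool call to move; the robot and the scene stay as the last step left them, time stands still between calls to the robot, and variables do not carry over. Pictures are saved under pics/ and viewed, at most 10 in all, crops included, and the job is handed in when it is done.

Besides the shell and the picture viewer there is one more tool, called after "Emit:" by a JSON object that holds its "method" and its "body". arm_command: Moves the arm, as the interface text tells. Its arguments: {"type":"object","properties":{"increments":{"type":"array","items":{"type":"object","properties":{"dx":{"type":"number"},"dy":{"type":"number"},"dz":{"type":"number"},"wx":{"type":"number"},"wy":{"type":"number"},"wz":{"type":"number"},"grip":{"type":"number"}}}}},"required":["increments"]}

```bash
mkdir -p pics; ls
cat > h.py <<'E'
import numpy as np, cv2
from workcell import monitor, viewer, job
from scipy.spatial.transform import Rotation as R
def cam(n):
    c=viewer.get_calibration(n); p,d=viewer.camera(n); return c,p,d
def K(c,h=420):
    f=h/2/np.tan(np.radians(c['fovy'])/2)
    return np.array([[f,0,c['cx']],[0,f,c['cy']],[0,0,1.]])
def pts(c,uv,d):
    uv=np.asarray(uv,float).reshape(-1,1,2)
    n=cv2.undistortPoints(uv,K(c),np.array(c['dist_coeffs'])).reshape(-1,2)
    d=np.asarray(d,float).ravel()
    P=np.c_[n[:,0]*d,-n[:,1]*d,-d,np.ones(len(d))]
    return (np.linalg.inv(c['view'])@P.T).T[:,:3]
def cloud(c,d):
    v,u=np.mgrid[:d.shape[0],:d.shape[1]]
    P=pts(c,np.c_[u.ravel(),v.ravel()],d.ravel()); P[d.ravel()<=0]=np.nan
    return P.reshape(d.shape+(3,))
def proj(c,P):
    P=np.c_[np.atleast_2d(P),np.ones(len(np.atleast_2d(P)))]
    q=(np.array(c['view'])@P.T).T[:,:3]*[1,-1,-1]
    return cv2.projectPoints(q,np.zeros(3),np.zeros(3),K(c),np.array(c['dist_coeffs']))[0].reshape(-1,2)
E
python3 - <<'E'
from h import *
import pickle
s={}
for n in('top','scene'):
    c,p,d=cam(n); s[n]=(c,p,d); cv2.imwrite(f'pics/{n}0.png',p[:,:,::-1])
    print(n,c['fovy'],c['dist_coeffs'],np.round(np.linalg.inv(c['view']),2).tolist())
pickle.dump(s,open('s0.pkl','wb'))
o=monitor.get_obs();print(o)
E
```

```text
pics
top 45.638301616558785 [0.05629646 0.         0.         0.         0.        ] [[0.02, 0.99, -0.14, 0.33], [-1.0, 0.02, -0.0, 0.08], [0.0, 0.14, 0.99, 1.76], [0.0, 0.0, 0.0, 1.0]]
scene 51.69320597657119 [-0.0551392  0.         0.         0.         0.       ] [[-0.69, -0.39, 0.61, 1.28], [0.73, -0.36, 0.58, 0.79], [-0.0, 0.85, 0.53, 0.79], [0.0, 0.0, 0.0, 1.0]]
{'clock': 0.1, 'joint_pos': array([-1.23895836e+00,  2.41313135e-01,  3.89031963e-03,  1.33519521e+00,
       -7.36790198e-06,  1.57077128e+00]), 'joint_vel': array([-0.0004128 , -0.00275521,  0.00230914, -0.00181021,  0.0010567 ,
       -0.00143694]), 'tau': array([-1.47337269e-03, -3.73138332e+01,  2.53009737e+01,  1.08520422e-02,
       -1.33020435e-04,  3.30155082e-06]), 'eef_pos': array([ 0.16270993, -0.47220502,  0.23052618]), 'tool_rot': array([ 9.86264515e-01,  1.65171052e-01, -1.54056665e-04, -8.97732947e-04]), 'ft_force': array([-0.59089473, -0.16769305, -0.16317422]), 'ft_torque': array([0.00057146, 0.00255226, 0.03218818]), 'grasp_force': 0.0, 'grip_width': 0.0851763943032277}
```

View pics/top0.png

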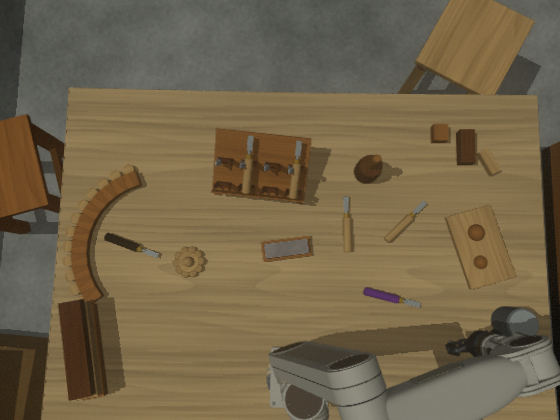

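View pics/scene0.png

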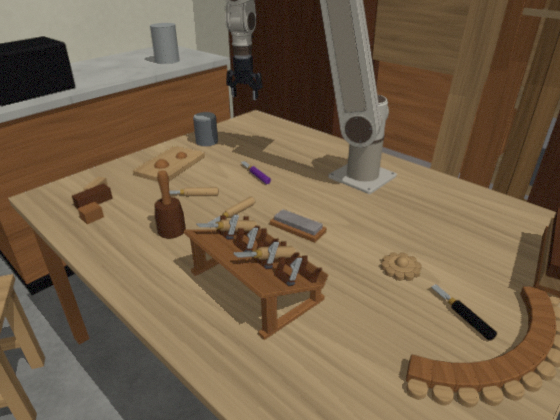

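The candidates in the top view are two wooden gouges at (347,225) and (405,222), a purple look-alike at (392,297) and a black one at (132,245). By the description I choose the two wooden ones. The rack's gouges are at columns 249 and 296, and the empty pockets at about 225 and 272.

Run:
```python
from h import *
import pickle
s=pickle.load(open('s0.pkl','rb'))
c,p,d=s['top']; C=cloud(c,d)
# gouges on bench
for nm,(u0,u1,v0,v1) in dict(A=(335,360,190,258),B=(380,432,195,248)).items():
    Q=C[v0:v1,u0:u1].reshape(-1,3); Q=Q[(Q[:,2]>0.010)&(Q[:,2]<.05)]
    m=Q.mean(0); U,S,V=np.linalg.svd((Q-m)[:,:2],full_matrices=False); ax=V[0]*np.sign(V[0][0]); t=(Q-m)[:,:2]@ax
    print(nm,len(Q),m.round(3),'yaw',np.degrees(np.arctan2(ax[1],ax[0])).round(1),'ends',(m[:2]+ax*t.min()).round(3),(m[:2]+ax*t.max()).round(3),Q[:,2].max().round(3))
# board
Q=C[125:205,205:318].reshape(-1,3); Q=Q[(Q[:,2]>.03)]
print('rack bounds',np.nanmin(Q,0).round(3),np.nanmax(Q,0).round(3))
for uv in [(220,133),(308,140),(212,192),(305,202),(262,155),(262,145),(235,150),(368,168),(287,248),(190,262)]: print(uv,C[uv[1],uv[0]].round(3))
b=p[120:260,205:435]; cv2.imwrite('pics/top0c.png',cv2.resize(b,None,fx=3.4,fy=3.4,interpolation=cv2.INTER_CUBIC)[:,:,::-1])
```

```text
A 396 [ 0.503 -0.16   0.023] yaw 2.7 ends [ 0.408 -0.164] [ 0.632 -0.154] 0.038
B 418 [ 0.525 -0.359  0.022] yaw -45.3 ends [ 0.455 -0.288] [ 0.612 -0.447] 0.039
rack bounds [ 0.583 -0.024  0.048] [0.819 0.309 0.181]
(220, 133) [0.803 0.278 0.136]
(308, 140) [ 0.784 -0.016  0.139]
(212, 192) [0.613 0.306 0.078]
(305, 202) [ 0.597 -0.017 -0.006]
(262, 155) [0.737 0.137 0.112]
(262, 145) [0.767 0.137 0.127]
(235, 150) [0.75  0.228 0.121]
(368, 168) [ 0.7   -0.222  0.106]
(287, 248) [0.429 0.046 0.031]
(190, 262) [0.376 0.378 0.03 ]
```

View pics/top0c.png

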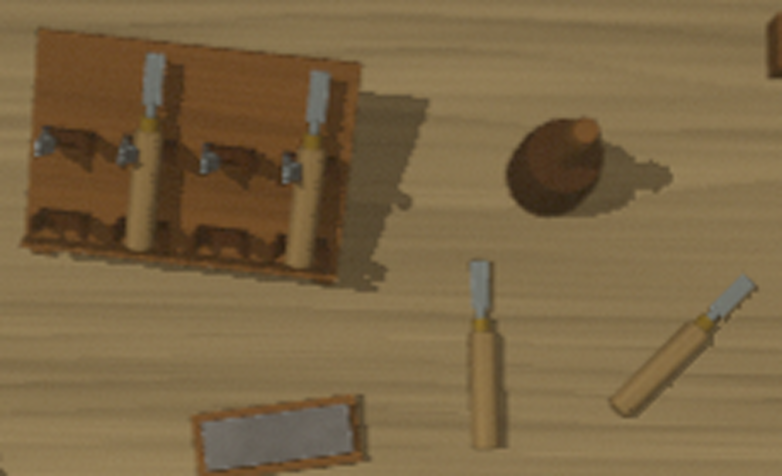

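The crop confirms two plain wooden spares lying on the bench, at crop (482,355) and (680,345). The empty pockets have their saddles at crop x≈65 and x≈230, and the jaws sit on the left (+y) side.

```bash
cat >> h.py <<'E'
def fitboard(P, tol=.004):
    rng=np.random.default_rng(0); best=None
    n0=np.array([-np.sin(np.radians(25)),0,np.cos(np.radians(25))])
    for _ in range(600):
        a=P[rng.choice(len(P),3,replace=False)]; n=np.cross(a[1]-a[0],a[2]-a[0]); l=np.linalg.norm(n)
        if l<1e-9: continue
        n/=l; n*=np.sign(n[2])
        if n@n0<.97: continue
        k=abs((P-a[0])@n)<tol
        if best is None or k.sum()>best.sum(): best=k
    Q=P[best]; m=Q.mean(0); n=np.linalg.svd(Q-m)[2][2]; n*=np.sign(n[2])
    return m,n,Q
E
python3 - <<'E'
from h import *
import pickle
s=pickle.load(open('s0.pkl','rb'))
for nm,(u0,u1,v0,v1) in dict(top=(205,318,120,210),scene=(180,335,200,320)).items():
    c,p,d=s[nm]; C=cloud(c,d)[v0:v1,u0:u1].reshape(-1,3); C=C[np.isfinite(C[:,0])&(C[:,2]>.05)&(C[:,0]<.9)&(C[:,1]>-.05)&(C[:,1]<.35)]
    m,n,Q=fitboard(C)
    print(nm,len(C),len(Q),'n',n.round(3),'tilt',np.degrees(np.arccos(n[2])).round(2),'yaw',np.degrees(np.arctan2(-n[1],-n[0])).round(2))
    h=np.array([-n[0],-n[1],0]);h/=np.linalg.norm(h); y=np.cross([0,0,1],h); x=np.cross(y,n)
    q=np.c_[(Q-m)@x,(Q-m)@y].astype(np.float32); r=cv2.minAreaRect(q); print('rect',r)
    print('center',(m+x*r[0][0]+y*r[0][1]).round(4))
E
```

```text
top 6066 2947 n [-0.422  0.039  0.906] tilt 25.07 yaw -5.25
rect ((-0.012152686715126038, -0.00544661283493042), (0.21183741092681885, 0.31945565342903137), 0.03162306919693947)
center [0.7074 0.1427 0.1012]
scene 6769 3009 n [-0.411  0.04   0.911] tilt 24.41 yaw -5.56
rect ((-0.03782247006893158, -0.028884410858154297), (0.21800100803375244, 0.32447031140327454), 0.13254539668560028)
center [0.7064 0.1425 0.1019]
```

Emit:
{"method": "arm_command", "body": {"increments": [{"dz":-5,"dx":4},{"dz":-9,"dx":8,"wz":0.14},{"dz":-12,"dx":12,"wz":0.28},{"dz":-12,"dx":16,"dy":-4,"wz":0.28},{"dz":-12,"dx":18,"dy":-8,"wz":0.28},{"dz":-12,"dx":20,"dy":-12,"wz":0.28},{"dz":-12,"dx":22,"dy":-16,"wz":0.28},{"dz":-12,"dx":22,"dy":-18,"wz":0.28},{"dz":-12,"dx":22,"dy":-18,"wz":0.28},{"dz":-12,"dx":22,"dy":-18,"wz":0.28}]}}

```text
validation failed for argument at $.in...
```

Emit:
{"method": "arm_command", "body": {"increments": [{"dx":4,"dy":0,"dz":-5,"wx":0,"wy":0,"wz":0,"grip":8.5},{"dx":8,"dy":0,"dz":-9,"wx":0,"wy":0,"wz":0.14,"grip":8.5},{"dx":12,"dy":0,"dz":-12,"wx":0,"wy":0,"wz":0.28,"grip":8.5},{"dx":16,"dy":-4,"dz":-12,"wx":0,"wy":0,"wz":0.28,"grip":8.5},{"dx":18,"dy":-8,"dz":-12,"wx":0,"wy":0,"wz":0.28,"grip":8.5},{"dx":20,"dy":-12,"dz":-12,"wx":0,"wy":0,"wz":0.28,"grip":8.5},{"dx":22,"dy":-16,"dz":-12,"wx":0,"wy":0,"wz":0.28,"grip":8.5},{"dx":22,"dy":-18,"dz":-12,"wx":0,"wy":0,"wz":0.28,"grip":8.5},{"dx":22,"dy":-18,"dz":-12,"wx":0,"wy":0,"wz":0.28,"grip":8.5},{"dx":22,"dy":-18,"dz":-12,"wx":0,"wy":0,"wz":0.28,"grip":8.5}]}}

```text
clock: 1.1
eef_pos: [0.3124, -0.2309, 0.3514]
tool_rot: [1.0, 0.026, 0.0, 0.0]
ft_force: [0.3, 0.1, -0.5]
grip_width: 0.0848
grasp_force: 0.0
```

Run:
```python
from h import *
import pickle
print(monitor.get_obs()['joint_pos'].round(3))
c,p,d=cam('wrist'); pickle.dump((c,p,d),open('w1.pkl','wb')); cv2.imwrite('pics/w1.png',p[:,:,::-1]); print(c['fovy'],np.linalg.inv(c['view']).round(3))
C=cloud(c,d); print(np.nanmin(C.reshape(-1,3),0),np.nanmax(C.reshape(-1,3),0))
```

```text
[-0.636 -0.006  0.031  1.607 -0.     2.453]
70.2828528932188 [[ 0.053  0.953  0.299  0.389]
 [-0.999  0.051  0.016 -0.227]
 [-0.    -0.299  0.954  0.494]
 [ 0.     0.     0.     1.   ]]
[-0.8951415  -1.82504668 -0.75806938] [0.56385344 0.32421596 0.45258487]
```

View pics/w1.png

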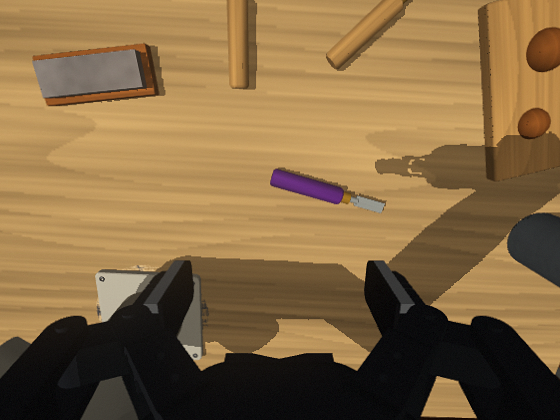

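The wrist view shows the butts of gouges A (238,85) and B (335,60), and the purple look-alike at (310,188). A half turn of the wrist is needed for joint 6's range at the rack, and it also points the camera forward.

Emit:
{"method": "arm_command", "body": {"increments": [{"dx":2,"dy":1,"dz":0,"wx":0,"wy":0,"wz":-0.15,"grip":8.5},{"dx":4,"dy":2,"dz":0,"wx":0,"wy":0,"wz":-0.3,"grip":8.5},{"dx":6,"dy":2,"dz":0,"wx":0,"wy":0,"wz":-0.45,"grip":8.5},{"dx":8,"dy":2,"dz":0,"wx":0,"wy":0,"wz":-0.6,"grip":8.5},{"dx":9,"dy":2,"dz":0,"wx":0,"wy":0,"wz":-0.75,"grip":8.5},{"dx":9,"dy":2,"dz":0,"wx":0,"wy":0,"wz":-0.9,"grip":8.5},{"dx":9,"dy":2,"dz":0,"wx":0,"wy":0,"wz":-1.05,"grip":8.5},{"dx":9,"dy":2,"dz":0,"wx":0,"wy":0,"wz":-1.2,"grip":8.5},{"dx":9,"dy":2,"dz":0,"wx":0,"wy":0,"wz":-1.35,"grip":8.5},{"dx":9,"dy":2,"dz":0,"wx":0,"wy":0,"wz":-1.5,"grip":8.5}]}}

```text
clock: 2.15
eef_pos: [0.4033, -0.2479, 0.3504]
tool_rot: [0.713, 0.702, -0.0, -0.001]
ft_force: [0.3, -0.2, -0.0]
grip_width: 0.0849
grasp_force: 0.0
```

Emit:
{"method": "arm_command", "body": {"increments": [{"dx":0,"dy":0,"dz":0,"wx":0,"wy":0,"wz":-0.15,"grip":8.5},{"dx":0,"dy":0,"dz":0,"wx":0,"wy":0,"wz":-0.3,"grip":8.5},{"dx":0,"dy":0,"dz":0,"wx":0,"wy":0,"wz":-0.45,"grip":8.5},{"dx":0,"dy":0,"dz":0,"wx":0,"wy":0,"wz":-0.6,"grip":8.5},{"dx":0,"dy":0,"dz":0,"wx":0,"wy":0,"wz":-0.75,"grip":8.5},{"dx":0,"dy":0,"dz":0,"wx":0,"wy":0,"wz":-0.9,"grip":8.5},{"dx":0,"dy":0,"dz":0,"wx":0,"wy":0,"wz":-1.05,"grip":8.5},{"dx":0,"dy":0,"dz":0,"wx":0,"wy":0,"wz":-1.2,"grip":8.5},{"dx":0,"dy":0,"dz":0,"wx":0,"wy":0,"wz":-1.35,"grip":8.5},{"dx":0,"dy":0,"dz":0,"wx":0,"wy":0,"wz":-1.57,"grip":8.5}]}}

```text
clock: 3.15
eef_pos: [0.4032, -0.2479, 0.3504]
tool_rot: [0.043, 0.999, 0.0, -0.001]
ft_force: [-0.9, -0.1, -0.3]
grip_width: 0.0849
grasp_force: 0.0
```

```bash
cat >> h.py <<'E'
def gouge(C,box,zlo=.009,zhi=.05):
    (x0,x1,y0,y1)=box; Q=C.reshape(-1,3); Q=Q[np.isfinite(Q[:,0])]
    Q=Q[(Q[:,0]>x0)&(Q[:,0]<x1)&(Q[:,1]>y0)&(Q[:,1]<y1)&(Q[:,2]>zlo)&(Q[:,2]<zhi)]
    H=Q[Q[:,2]>.0245]  # handle top flat
    if len(H)<20: return len(Q),len(H)
    r=cv2.minAreaRect(H[:,:2].astype(np.float32)); b=cv2.boxPoints(r)
    i=np.argsort(b[:,0]); 
    m=H.mean(0); ax=np.linalg.svd(H[:,:2]-m[:2],full_matrices=False)[2][0]; ax*=np.sign(ax[0]); t=(H-m)[:,:2]@ax
    tq=(Q-m)[:,:2]@ax; w=(Q-m)[:,:2]@[-ax[1],ax[0]]
    return dict(yaw=np.degrees(np.arctan2(ax[1],ax[0])),butt=m[:2]+ax*np.percentile(t,.3),hend=m[:2]+ax*np.percentile(t,99.7),tip=m[:2]+ax*tq.max(),ztop=np.median(H[:,2]),n=len(H),rect=r,wr=(w.min(),w.max()))
E
python3 - <<'E'
from h import *
import pickle
o=monitor.get_obs(); print(o['joint_pos'].round(3),o['eef_pos'].round(4),o['tool_rot'].round(4))
c,p,d=cam('wrist'); pickle.dump((c,p,d),open('w2.pkl','wb')); cv2.imwrite('pics/w2.png',p[:,:,::-1])
C=cloud(c,d)
print(gouge(C,(.36,.66,-.2,-.12))); print(gouge(C,(.42,.63,-.47,-.27)))
E
```

```text
[-0.551  0.17   0.222  1.624 -0.    -0.465] [ 0.4032 -0.2479  0.3504] [ 4.310e-02  9.991e-01  2.000e-04 -5.000e-04]
{'yaw': np.float64(2.00950082412181), 'butt': array([ 0.42282635, -0.16587255]), 'hend': array([ 0.54243372, -0.16167591]), 'tip': array([ 0.61832774, -0.15901303]), 'ztop': np.float64(0.027577531157785107), 'n': 778, 'rect': ((0.4873133897781372, -0.16337743401527405), (0.12946240603923798, 0.021047523245215416), 2.1764779090881348), 'wr': (np.float64(-0.013883948372683521), np.float64(0.014649004146978404))}
{'yaw': np.float64(-44.72536156305749), 'butt': array([ 0.46485004, -0.30045552]), 'hend': array([ 0.55132313, -0.38610357]), 'tip': array([ 0.59188345, -0.4262769 ]), 'ztop': np.float64(0.027293599831551718), 'n': 729, 'rect': ((0.5110742449760437, -0.3458988666534424), (0.02135387435555458, 0.13141795992851257), 45.37423324584961), 'wr': (np.float64(-0.013757213468924449), np.float64(0.014652376246925542))}
```

View pics/w2.png

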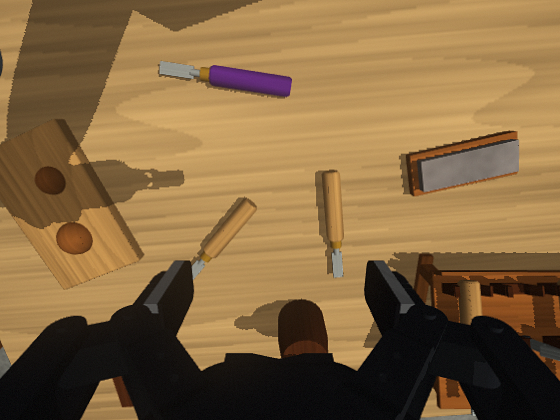

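Run:
```python
from h import *
import pickle
c,p,d=pickle.load(open('w2.pkl','rb')); C=cloud(c,d).reshape(-1,3); C=C[np.isfinite(C[:,0])]
F=C[(C[:,2]>.3)&(abs(C[:,0]-.4032)<.05)&(abs(C[:,1]+.2479)<.08)]
print(len(F), np.sort(F[:,2])[:10].round(4), 'TCP .3504')
F=F[F[:,2]<F[:,2].min()+.03]; print(F.min(0).round(4),F.max(0).round(4))
# planned motion to above A, in tool axes
o=monitor.get_obs(); T=R.from_quat(o['tool_rot'])
for nm,G in dict(A=(.4826+.012,-.1634,.10),B=(.5081+.012*.71,-.3433-.012*.71,.1)).items(): print(nm,(T.inv().apply(np.array(G)-o['eef_pos'])*100).round(2))
```

```text
47590 [0.3628 0.3631 0.3632 0.3633 0.3634 0.3636 0.3636 0.3636 0.3636 0.3636] TCP .3504
[ 0.3879 -0.304   0.3628] [ 0.4192 -0.1908  0.3928]
A [-8.44  9.16 25.04]
B [-12.19  -9.44  25.03]
```

Emit:
{"method": "arm_command", "body": {"increments": [{"dx":-2.4,"dy":2.6,"dz":3,"wx":0,"wy":0,"wz":-0.121,"grip":6},{"dx":-4.8,"dy":5.2,"dz":6,"wx":0,"wy":0,"wz":-0.121,"grip":6},{"dx":-7,"dy":7.6,"dz":9,"wx":0,"wy":0,"wz":-0.121,"grip":6},{"dx":-8.44,"dy":9.16,"dz":13,"wx":0,"wy":0,"wz":-0.121,"grip":6},{"dx":-8.44,"dy":9.16,"dz":17.5,"wx":0,"wy":0,"wz":-0.121,"grip":6},{"dx":-8.44,"dy":9.16,"dz":22,"wx":0,"wy":0,"wz":-0.121,"grip":6},{"dx":-8.44,"dy":9.16,"dz":26.5,"wx":0,"wy":0,"wz":-0.121,"grip":6},{"dx":-8.44,"dy":9.16,"dz":29,"wx":0,"wy":0,"wz":-0.121,"grip":6},{"dx":-8.44,"dy":9.16,"dz":29,"wx":0,"wy":0,"wz":-0.121,"grip":6},{"dx":-8.44,"dy":9.16,"dz":29,"wx":0,"wy":0,"wz":-0.121,"grip":6}]}}

```text
clock: 4.2
eef_pos: [0.4955, -0.1634, 0.061]
tool_rot: [-0.014, 1.0, 0.0, -0.001]
ft_force: [0.1, 0.4, 1.0]
grip_width: 0.0598
grasp_force: 0.0
```

Emit:
{"method": "arm_command", "body": {"increments": [{"dx":0,"dy":0,"dz":3,"wx":0,"wy":0,"wz":0,"grip":6},{"dx":0,"dy":0,"dz":5,"wx":0,"wy":0,"wz":0,"grip":6},{"dx":0,"dy":0,"dz":5.95,"wx":0,"wy":0,"wz":0,"grip":6},{"dx":0,"dy":0,"dz":5.95,"wx":0,"wy":0,"wz":0,"grip":4},{"dx":0,"dy":0,"dz":5.95,"wx":0,"wy":0,"wz":0,"grip":2},{"dx":0,"dy":0,"dz":5.95,"wx":0,"wy":0,"wz":0,"grip":2},{"dx":0,"dy":0,"dz":5.95,"wx":0,"wy":0,"wz":0,"grip":2},{"dx":0,"dy":0,"dz":5.95,"wx":0,"wy":0,"wz":0,"grip":2}]}}

```text
clock: 5.0
eef_pos: [0.4971, -0.1632, 0.0037]
tool_rot: [-0.016, 1.0, -0.001, 0.002]
ft_force: [0.9, -0.3, 6.9]
grip_width: 0.0263
grasp_force: 60.0
```

Emit:
{"method": "arm_command", "body": {"increments": [{"dx":0,"dy":0,"dz":-3,"wx":0,"wy":0,"wz":0,"grip":2},{"dx":0,"dy":0,"dz":-7,"wx":0,"wy":0,"wz":0,"grip":2},{"dx":0,"dy":0,"dz":-11,"wx":0,"wy":0,"wz":0,"grip":2},{"dx":1,"dy":1,"dz":-15,"wx":0,"wy":0,"wz":0,"grip":2},{"dx":2,"dy":4,"dz":-18,"wx":0,"wy":0,"wz":0,"grip":2},{"dx":3,"dy":8,"dz":-21,"wx":0,"wy":0,"wz":0,"grip":2},{"dx":3,"dy":12,"dz":-24,"wx":0,"wy":0,"wz":0,"grip":2},{"dx":3,"dy":16,"dz":-26,"wx":0,"wy":0,"wz":0,"grip":2},{"dx":3,"dy":18,"dz":-26,"wx":0,"wy":0,"wz":0,"grip":2},{"dx":3,"dy":18,"dz":-26,"wx":0,"wy":0,"wz":0,"grip":2}]}}

```text
clock: 6.0
eef_pos: [0.4599, 0.0188, 0.263]
tool_rot: [-0.018, 1.0, 0.0, 0.001]
ft_force: [0.1, -0.4, -0.9]
grip_width: 0.0269
grasp_force: 59.5
```

Run:
```python
from h import *
import pickle
o=monitor.get_obs(); print(o['eef_pos'].round(4),o['tool_rot'].round(4),o['grip_width'],o['ft_force'].round(1),o['joint_pos'].round(2))
c,p,d=cam('wrist'); pickle.dump((o,c,p,d),open('w3.pkl','wb')); cv2.imwrite('pics/w3.png',p[:,:,::-1])
C=cloud(c,d).reshape(-1,3); C=C[np.isfinite(C[:,0])]
B=C[(C[:,2]>.04)&(C[:,2]<.19)&(C[:,0]<.87)&(C[:,0]>.55)&(C[:,1]>-.05)&(C[:,1]<.35)]
m,n,Q=fitboard(B); print('board n',n.round(3),len(Q),'tilt',np.degrees(np.arccos(n[2])).round(2),'yaw',np.degrees(np.arctan2(-n[1],-n[0])).round(2))
# compare with top's frame
yaw=np.radians(-5.3); a=np.radians(25)
X=np.array([np.cos(a)*np.cos(yaw),np.cos(a)*np.sin(yaw),np.sin(a)]); Y=np.array([-np.sin(yaw),np.cos(yaw),0]); N=np.cross(X,Y)
ctr=np.array([.707,.1427,.1015]); O=ctr-X*.039; print('origin',O.round(4))
s=pickle.load(open('s0.pkl','rb'))
for nm,P in dict(wrist=B,top=cloud(s['top'][0],s['top'][2]).reshape(-1,3)).items():
    L=(P-O)@np.c_[X,Y,N]; 
    k=(abs(L[:,0])<.12)&(abs(L[:,1])<.17)&(abs(L[:,2])<.01); print(nm,'face z med',np.median(L[k,2]).round(4),'x',L[k,0].min().round(4),L[k,0].max().round(4),'y',L[k,1].min().round(4),L[k,1].max().round(4))
    for y0 in(-.12,-.04,.04,.12):
        k=(L[:,0]>-.07)&(L[:,0]<.02)&(abs(L[:,1]-y0)<.025)&(L[:,2]>.036)&(L[:,2]<.055)
        if k.sum()>10: print(y0,k.sum(),'y',np.round([L[k,1].min(),L[k,1].max(),np.median(L[k,1])],4),'butt x',L[k,0].min().round(4),'z',np.percentile(L[k,2],90).round(4))
```

```text
[0.4599 0.0188 0.263 ] [-1.780e-02  9.998e-01  3.000e-04  1.200e-03] 0.02685023711089442 [ 0.1 -0.4 -0.9] [ 0.04  0.15 -0.03  1.39  0.    0.  ]
board n [-0.42   0.037  0.907] 1796 tilt 24.96 yaw -5.02
origin [0.6718 0.146  0.085 ]
wrist face z med -0.0009 x -0.0695 0.0882 y -0.1618 0.1574
0.04 118 y [0.0245 0.0646 0.0326] butt x -0.0557 z 0.0431
0.12 95 y [0.0951 0.145  0.1424] butt x -0.0496 z 0.0417
top face z med -0.0003 x -0.0668 0.1199 y -0.1599 0.1601
-0.12 171 y [-0.1447 -0.0952 -0.1208] butt x -0.065 z 0.0467
-0.04 13 y [-0.0648 -0.0164 -0.061 ] butt x -0.0505 z 0.0469
0.04 172 y [0.0158 0.0645 0.0395] butt x -0.0566 z 0.0482
```

View pics/w3.png

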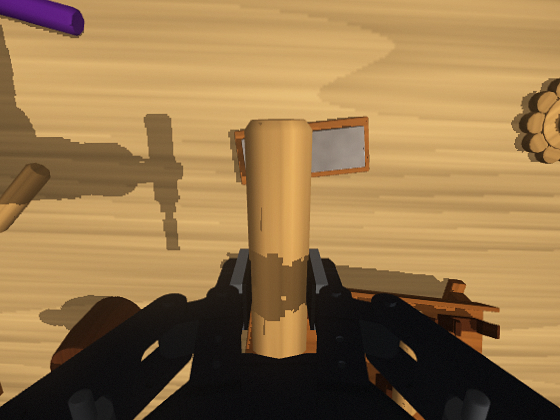

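Gouge A is held straight, butt at (280,122), seen from behind. The seated gouges sit at board y = -0.12 and +0.04, so the empty pockets are at -0.04 and +0.12.

```bash
cat >> h.py <<'E'
yaw=np.radians(-5.3); a=np.radians(25)
X=np.array([np.cos(a)*np.cos(yaw),np.cos(a)*np.sin(yaw),np.sin(a)]); Y=np.array([-np.sin(yaw),np.cos(yaw),0]); N=np.cross(X,Y)
BO=np.array([.707,.1427,.1015])-X*.039; BR=np.c_[X,Y,N]
def held(o,c,d):
    C=cloud(c,d).reshape(-1,3); C=C[np.isfinite(C[:,0])]
    L=R.from_quat(o['tool_rot']).inv().apply(C-o['eef_pos'])   # tool frame; gouge axis ~ -x tool to blade, +x to butt
    k=(abs(L[:,1])<.02)&(L[:,0]>.013)&(L[:,0]<.12)&(abs(L[:,2]+.015)<.045); H=L[k]
    print('n',len(H),'butt x',np.percentile(H[:,0],[98,99.5,100]).round(4))
    xs=np.arange(.015,H[:,0].max(),.01); r=[]
    for x in xs:
        S=H[abs(H[:,0]-x)<.005]
        if len(S)>15: r.append((x,np.percentile(S[:,2],5),(S[:,1].max()+S[:,1].min())/2,np.ptp(S[:,1])))
    r=np.array(r); print(r.round(4))
    print('top z fit',np.polyfit(r[:,0],r[:,1],1).round(4),'y fit',np.polyfit(r[:,0],r[:,2],1).round(4))
def goal(y,zoff,sx=0,depth=None,xg=0.0):
    """TCP pose: tool x=-X, y=Y, z=-N"""
    pass
E
python3 - <<'E'
from h import *
import pickle
o,c,p,d=pickle.load(open('w3.pkl','rb')); held(o,c,d)
E
```

```text
n 8967 butt x [0.0724 0.0734 0.0735]
[[ 0.015  -0.0255 -0.      0.0399]
 [ 0.025  -0.0253 -0.0004  0.028 ]
 [ 0.035  -0.0253 -0.0005  0.0279]
 [ 0.045  -0.0253 -0.0006  0.0281]
 [ 0.055  -0.0254 -0.0006  0.028 ]
 [ 0.065  -0.0254 -0.0008  0.0281]]
top z fit [ 0.0002 -0.0254] y fit [-0.0133  0.    ]
```

```bash
cat >> h.py <<'E'
def plan(y0,m,gy,hs,dx=0):
    o=monitor.get_obs(); T=R.from_quat(o['tool_rot'])
    G=R.from_matrix(np.c_[-X,Y,-N])*R.from_rotvec([0,0,-gy])
    print('now',o['eef_pos'].round(4),'q',o['joint_pos'].round(2),'F',o['ft_force'].round(1),'w',round(float(o['grip_width']),4))
    print('rotvec',(T.inv()*G).as_rotvec().round(3))
    for h in hs:
        t=BO+y0*Y+(.030+h)*N+dx*X-G.apply(m)
        print(h,'world',t.round(4),'inc cm',(T.inv().apply(t-o['eef_pos'])*100).round(2))
    mid=o['eef_pos']+T.apply(m); L=BR.T@(mid-BO); print('middle in board now',L.round(4))
E
python3 -c "
from h import *
plan(.12,[.0135,-.0003,-.0114],-.0133,[.09,.06,0])"
```

```text
now [0.4596 0.0174 0.2622] q [ 0.04  0.15 -0.03  1.39 -0.    0.  ] F [ 0.4 -0.1 -2. ] w 0.0268
rotvec [ 0.024 -0.435  0.138]
0.09 world [0.6494 0.2687 0.1891] inc cm [-19.82  24.46   7.31]
0.06 world [0.662  0.2675 0.162 ] inc cm [-21.08  24.31  10.03]
0 world [0.6873 0.2652 0.1076] inc cm [-23.59  23.99  15.47]
middle in board now [-0.1132 -0.1496  0.2609]
```

Emit:
{"method": "arm_command", "body": {"increments": [{"dx":0,"dy":4,"dz":0,"wx":0.006,"wy":-0.1,"wz":0.035,"grip":2},{"dx":-1,"dy":8,"dz":0,"wx":0.012,"wy":-0.21,"wz":0.07,"grip":2},{"dx":-3,"dy":12,"dz":0,"wx":0.018,"wy":-0.32,"wz":0.1,"grip":2},{"dx":-5,"dy":16,"dz":0,"wx":0.024,"wy":-0.435,"wz":0.138,"grip":2},{"dx":-8,"dy":19,"dz":1,"wx":0.024,"wy":-0.435,"wz":0.138,"grip":2},{"dx":-11.5,"dy":22,"dz":2,"wx":0.024,"wy":-0.435,"wz":0.138,"grip":2},{"dx":-15,"dy":24,"dz":4,"wx":0.024,"wy":-0.435,"wz":0.138,"grip":2},{"dx":-18.5,"dy":24.46,"dz":6,"wx":0.024,"wy":-0.435,"wz":0.138,"grip":2},{"dx":-19.82,"dy":24.46,"dz":7.31,"wx":0.024,"wy":-0.435,"wz":0.138,"grip":2},{"dx":-19.82,"dy":24.46,"dz":7.31,"wx":0.024,"wy":-0.435,"wz":0.138,"grip":2}]}}

```text
clock: 7.05
eef_pos: [0.6502, 0.2644, 0.1833]
tool_rot: [0.054, 0.976, -0.011, 0.212]
ft_force: [-0.4, 0.1, -2.0]
grip_width: 0.0266
grasp_force: 59.7
```

Run:
```python
from h import *
import pickle
plan(.12,[.0135,-.0003,-.0114],-.0133,[.06,.03,0])
o=monitor.get_obs(); c,p,d=cam('wrist'); pickle.dump((o,c,p,d),open('w4.pkl','wb')); held(o,c,d)
cv2.imwrite('pics/w4.png',p[:,:,::-1])
```

```text
now [0.6502 0.2644 0.1833] q [ 0.49  0.4   0.01  0.82 -0.23  0.55] F [-0.4  0.1 -2. ] w 0.0266
rotvec [-0.006 -0.008 -0.004]
0.06 world [0.662  0.2675 0.162 ] inc cm [-0.15  0.44  2.41]
0.03 world [0.6746 0.2663 0.1348] inc cm [-0.18  0.46  5.41]
0 world [0.6873 0.2652 0.1076] inc cm [-0.2   0.48  8.41]
middle in board now [-0.0013  0.1159  0.1143]
n 8962 butt x [0.0726 0.0734 0.0735]
[[ 0.015  -0.0251  0.      0.0398]
 [ 0.025  -0.0249 -0.0004  0.028 ]
 [ 0.035  -0.025  -0.0006  0.0279]
 [ 0.045  -0.025  -0.0005  0.0281]
 [ 0.055  -0.0251 -0.0005  0.0281]
 [ 0.065  -0.0251 -0.0007  0.028 ]]
top z fit [-0.0024 -0.0249] y fit [-0.0113  0.    ]
```

View pics/w4.png

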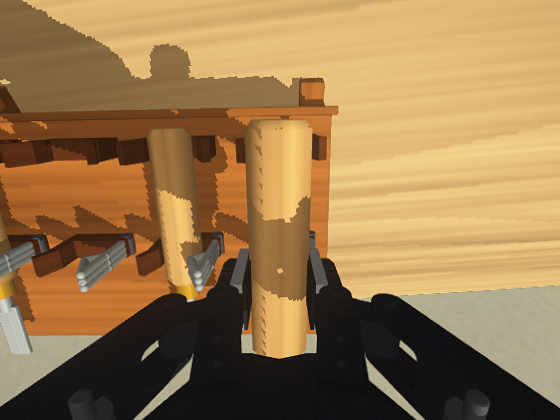

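The wrist view shows gouge A hovering over the free end pocket. The seated neighbour is at column 170. I'll settle, then check the alignment against the measured rack.

Emit:
{"method": "arm_command", "body": {"increments": [{"dx":-0.15,"dy":0.44,"dz":1.0,"wx":-0.006,"wy":-0.008,"wz":-0.004,"grip":2},{"dx":-0.15,"dy":0.44,"dz":1.0,"wx":-0.006,"wy":-0.008,"wz":-0.004,"grip":2},{"dx":-0.15,"dy":0.44,"dz":1.0,"wx":-0.006,"wy":-0.008,"wz":-0.004,"grip":2}]}}

```text
clock: 7.4
eef_pos: [0.6559, 0.2707, 0.1808]
tool_rot: [0.051, 0.974, -0.006, 0.22]
ft_force: [-0.0, 1.0, -1.6]
grip_width: 0.0264
grasp_force: 59.7
```

Run:
```python
from h import *
import pickle
plan(.12,[.0135,-.0003,-.0114],-.0133,[.06,.03,0])
o=monitor.get_obs(); c,p,d=cam('wrist'); pickle.dump((o,c,p,d),open('w5.pkl','wb'))
C=cloud(c,d).reshape(-1,3); L=(C-BO)@BR; L=L[np.isfinite(L[:,0])&(abs(L[:,1])<.2)&(abs(L[:,0])<.15)]
k=(abs(L[:,2])<.008)&(abs(L[:,0])<.1); f=L[k]; A=np.c_[f[:,:2],np.ones(len(f))]; print('face plane',np.linalg.lstsq(A,f[:,2],rcond=None)[0].round(4),len(f),'y max at mid',np.percentile(f[:,1],99.9).round(4))
for x in(-.05,-.03,-.01,.01):
    s=L[(abs(L[:,0]-x)<.006)&(abs(L[:,1]-.04)<.03)&(L[:,2]>.025)&(L[:,2]<.05)]; print('seated',x,len(s),s[:,1].min().round(4),s[:,1].max().round(4),s[:,2].max().round(4))
s=L[(abs(L[:,1]-.04)<.012)&(L[:,2]>.03)&(L[:,2]<.05)&(L[:,0]<0)]; print('seated butt x',np.percentile(s[:,0],.5).round(4))
# saddle lower of pocket y=.12
s=L[(abs(L[:,0]+.044)<.006)&(abs(L[:,1]-.12)<.035)&(L[:,2]>.01)&(L[:,2]<.045)]; print('sad',len(s)); 
if len(s): print(np.percentile(s[:,1],[1,99]),s[:,2].max())
```

```text
now [0.6559 0.2707 0.1808] q [ 0.49  0.41  0.01  0.79 -0.23  0.55] F [-0.   1.  -1.6] w 0.0264
rotvec [0.005 0.007 0.001]
0.06 world [0.662  0.2675 0.162 ] inc cm [ 0.23 -0.28  1.98]
0.03 world [0.6746 0.2663 0.1348] inc cm [ 0.25 -0.3   4.98]
0 world [0.6873 0.2652 0.1076] inc cm [ 0.27 -0.31  7.98]
middle in board now [0.0021 0.1226 0.1097]
face plane [ 0.0002  0.0007 -0.0012] 28693 y max at mid 0.1579
seated -0.05 1216 0.01 0.0688 0.0486
seated -0.03 990 0.01 0.0685 0.0481
seated -0.01 723 0.0237 0.0526 0.045
seated 0.01 665 0.024 0.0526 0.0444
seated butt x -0.0557
sad 343
[0.0874195  0.14844944] 0.04499396323469482
```

Emit:
{"method": "arm_command", "body": {"increments": [{"dx":0.05,"dy":-0.35,"dz":1.2,"wx":0.005,"wy":0.007,"wz":0.001,"grip":2},{"dx":0.05,"dy":-0.35,"dz":2.2,"wx":0.005,"wy":0.007,"wz":0.001,"grip":2},{"dx":0.05,"dy":-0.35,"dz":2.2,"wx":0.005,"wy":0.007,"wz":0.001,"grip":2},{"dx":0.05,"dy":-0.35,"dz":2.2,"wx":0.005,"wy":0.007,"wz":0.001,"grip":2},{"dx":0.05,"dy":-0.35,"dz":2.2,"wx":0.005,"wy":0.007,"wz":0.001,"grip":2}]}}

```text
clock: 7.95
eef_pos: [0.665, 0.2668, 0.1602]
tool_rot: [0.052, 0.975, -0.008, 0.216]
ft_force: [1.0, -0.4, -2.0]
grip_width: 0.0266
grasp_force: 59.7
```

```bash
python3 -c "
from h import *
plan(.119,[.0135,-.0003,-.0114],-.0133,[.03,0],.002)"
```

```text
now [0.665  0.2668 0.1602] q [ 0.48  0.44  0.    0.76 -0.23  0.54] F [ 1.  -0.4 -2. ] w 0.0266
rotvec [ 0.  0. -0.]
0.03 world [0.6763 0.2652 0.1356] inc cm [ 0.   -0.06  2.71]
0 world [0.689  0.264  0.1084] inc cm [ 0.   -0.06  5.71]
middle in board now [0.002  0.1196 0.0871]
```

Emit:
{"method": "arm_command", "body": {"increments": [{"dx":0,"dy":-0.06,"dz":1,"wx":0,"wy":0,"wz":0,"grip":2},{"dx":0,"dy":-0.06,"dz":2,"wx":0,"wy":0,"wz":0,"grip":2},{"dx":0,"dy":-0.06,"dz":2.7,"wx":0,"wy":0,"wz":0,"grip":2},{"dx":0,"dy":-0.06,"dz":3.4,"wx":0,"wy":0,"wz":0,"grip":2},{"dx":0,"dy":-0.06,"dz":4.0,"wx":0,"wy":0,"wz":0,"grip":2},{"dx":0,"dy":-0.06,"dz":4.6,"wx":0,"wy":0,"wz":0,"grip":2},{"dx":0,"dy":-0.06,"dz":5.2,"wx":0,"wy":0,"wz":0,"grip":2},{"dx":0,"dy":-0.06,"dz":5.8,"wx":0,"wy":0,"wz":0,"grip":2},{"dx":0,"dy":-0.06,"dz":5.8,"wx":0,"wy":0,"wz":0,"grip":2},{"dx":0,"dy":-0.06,"dz":5.8,"wx":0,"wy":0,"wz":0,"grip":2}]}}

```text
clock: 8.95
eef_pos: [0.689, 0.2652, 0.1085]
tool_rot: [0.051, 0.975, -0.008, 0.216]
ft_force: [-4.6, -2.1, 4.6]
grip_width: 0.0265
grasp_force: 60.5
```

Run:
```python
from h import *
import pickle
plan(.119,[.0135,-.0003,-.0114],-.0133,[0],.002)
o=monitor.get_obs(); print('F board',(BR.T@o['ft_force']).round(1))
c,p,d=cam('wrist'); pickle.dump((o,c,p,d),open('w6.pkl','wb')); held(o,c,d)
```

```text
now [0.689  0.2652 0.1085] q [ 0.46  0.52 -0.01  0.66 -0.22  0.52] F [-4.6 -2.1  4.6] w 0.0265
rotvec [0.002 0.    0.001]
0 world [0.689  0.264  0.1084] inc cm [-0.   -0.12  0.01]
middle in board now [0.002  0.1201 0.0301]
F board [-2.1 -2.5  6. ]
n 12723 butt x [0.0833 0.0842 0.0847]
[[ 0.015  -0.0249 -0.      0.0399]
 [ 0.025  -0.0248  0.      0.04  ]
 [ 0.035  -0.0249  0.      0.04  ]
 [ 0.045  -0.0248  0.      0.04  ]
 [ 0.055  -0.0248  0.      0.0399]
 [ 0.065  -0.0249  0.      0.04  ]
 [ 0.075  -0.0232 -0.      0.0399]]
top z fit [ 0.018  -0.0254] y fit [ 0.0002 -0.    ]
```

Emit:
{"method": "arm_command", "body": {"increments": [{"dx":0,"dy":0,"dz":0.2,"wx":0,"wy":0,"wz":0,"grip":2},{"dx":0,"dy":0,"dz":0.4,"wx":0,"wy":0,"wz":0,"grip":2},{"dx":0,"dy":0,"dz":0.4,"wx":0,"wy":0,"wz":0,"grip":2},{"dx":0,"dy":0,"dz":0.4,"wx":0,"wy":0,"wz":0,"grip":2}]}}

```text
clock: 9.4
eef_pos: [0.6892, 0.2652, 0.1084]
tool_rot: [0.05, 0.975, -0.008, 0.217]
ft_force: [-21.9, -4.8, 22.6]
grip_width: 0.0267
grasp_force: 63.6
```

Run:
```python
from h import *
plan(.119,[.0135,-.0003,-.0114],-.0133,[0],.002)
o=monitor.get_obs(); print('F board',(BR.T@o['ft_force']).round(1))
c,p,d=cam('wrist'); cv2.imwrite('pics/w7.png',cv2.resize(p[100:400,100:500],None,fx=2,fy=2)[:,:,::-1])
```

```text
now [0.6892 0.2652 0.1084] q [ 0.46  0.52 -0.01  0.66 -0.22  0.52] F [-21.9  -4.8  22.6] w 0.0267
rotvec [0.003 0.001 0.002]
0 world [0.689  0.264  0.1084] inc cm [ 0.   -0.12 -0.01]
middle in board now [0.002  0.1201 0.0299]
F board [-9.8 -6.8 29.5]
```

View pics/w7.png

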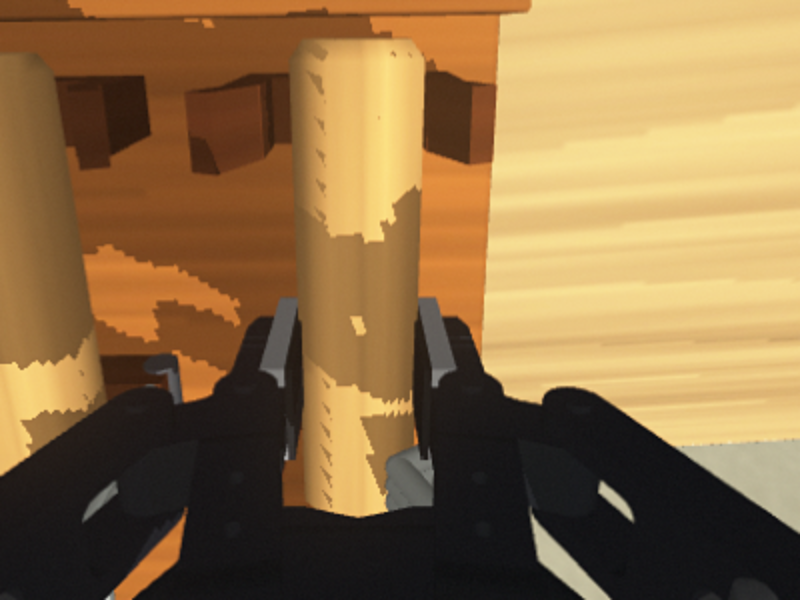

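The handle is against a hard floor (30 N with no further travel). The jaw nose is closed over the handle at crop (410,480), and the butt is clear of the ledge. Next I relieve the press, open and retreat.

Emit:
{"method": "arm_command", "body": {"increments": [{"dx":0,"dy":0,"dz":-0.5,"wx":0,"wy":0,"wz":0,"grip":2},{"dx":0,"dy":0,"dz":-0.5,"wx":0,"wy":0,"wz":0,"grip":3.5},{"dx":0,"dy":0,"dz":-0.5,"wx":0,"wy":0,"wz":0,"grip":5},{"dx":0,"dy":0,"dz":-0.5,"wx":0,"wy":0,"wz":0,"grip":5},{"dx":0,"dy":0,"dz":-2,"wx":0,"wy":0,"wz":0,"grip":5},{"dx":0,"dy":0,"dz":-5,"wx":0,"wy":0,"wz":0,"grip":5},{"dx":0,"dy":0,"dz":-9,"wx":0,"wy":0,"wz":0,"grip":5},{"dx":0,"dy":0,"dz":-13,"wx":0,"wy":0,"wz":0,"grip":5},{"dx":0,"dy":0,"dz":-16,"wx":0,"wy":0,"wz":0,"grip":5},{"dx":0,"dy":0,"dz":-16,"wx":0,"wy":0,"wz":0,"grip":5}]}}

```text
clock: 10.45
eef_pos: [0.6249, 0.2718, 0.2569]
tool_rot: [0.052, 0.974, -0.005, 0.221]
ft_force: [1.2, -0.2, 0.5]
grip_width: 0.0498
grasp_force: 0.0
```

Run:
```python
from h import *
import pickle
o=monitor.get_obs(); c,p,d=cam('wrist'); pickle.dump((o,c,p,d),open('w8.pkl','wb')); cv2.imwrite('pics/w8.png',p[:,:,::-1])
C=cloud(c,d).reshape(-1,3); L=(C-BO)@BR; L=L[np.isfinite(L[:,0])]
for y in(.04,.12):
    s=L[(abs(L[:,1]-y)<.012)&(L[:,2]>.03)&(L[:,2]<.055)&(L[:,0]<.02)]; print(y,len(s),'butt',np.percentile(s[:,0],.5).round(4),'top z',np.percentile(s[:,2],[50,95]).round(4))
# move to above gouge B
T=R.from_quat(o['tool_rot']); yb=np.radians(-44.7); G=R.from_matrix(np.c_[[-np.cos(yb),-np.sin(yb),0],[-np.sin(yb),np.cos(yb),0],[0,0,-1]])
t=np.array([.5081+.012*np.cos(yb),-.3433+.012*np.sin(yb),.25])
print(o['eef_pos'].round(4),'inc',(T.inv().apply(t-o['eef_pos'])*100).round(2),(T.inv()*G).as_rotvec().round(3),'q',o['joint_pos'].round(2))
```

```text
0.04 2167 butt -0.0557 top z [0.0417 0.0436]
0.12 2219 butt -0.062 top z [0.042  0.0437]
[0.6249 0.2718 0.2569] inc [  3.88 -63.14  -1.98] [0.163 0.424 0.663] q [ 0.52  0.31  0.07  0.95 -0.24  0.58]
```

View pics/w8.png

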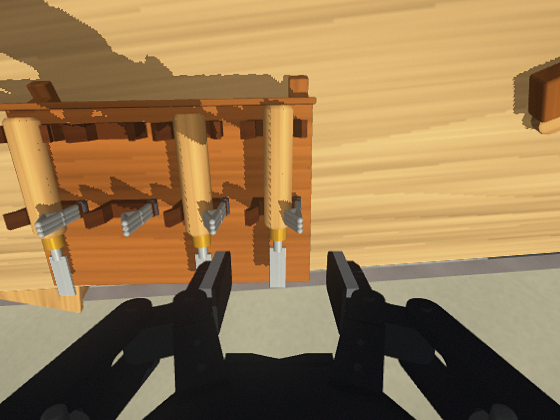

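The new gouge sits level with its neighbour (top z 43.7 mm against 43.6 mm). Its butt is at (280,105), just above the ledge, and the jaw at (293,215) is closed over it. Next is gouge B.

Emit:
{"method": "arm_command", "body": {"increments": [{"dx":0.3,"dy":-4.7,"dz":-0.15,"wx":0.012,"wy":0.032,"wz":0.05,"grip":6},{"dx":0.6,"dy":-9.5,"dz":-0.3,"wx":0.024,"wy":0.064,"wz":0.1,"grip":6},{"dx":0.9,"dy":-14.2,"dz":-0.45,"wx":0.037,"wy":0.095,"wz":0.15,"grip":6},{"dx":1.2,"dy":-19,"dz":-0.6,"wx":0.049,"wy":0.127,"wz":0.2,"grip":6},{"dx":1.5,"dy":-23.7,"dz":-0.75,"wx":0.061,"wy":0.159,"wz":0.25,"grip":6},{"dx":1.7,"dy":-28.4,"dz":-0.9,"wx":0.073,"wy":0.19,"wz":0.3,"grip":6},{"dx":2.0,"dy":-33.1,"dz":-1.05,"wx":0.086,"wy":0.223,"wz":0.35,"grip":6},{"dx":2.3,"dy":-37.9,"dz":-1.2,"wx":0.098,"wy":0.255,"wz":0.4,"grip":6},{"dx":2.6,"dy":-42.6,"dz":-1.35,"wx":0.11,"wy":0.286,"wz":0.45,"grip":6},{"dx":2.9,"dy":-47.4,"dz":-1.5,"wx":0.122,"wy":0.318,"wz":0.5,"grip":6}]}}

```text
clock: 11.5
eef_pos: [0.5406, -0.1999, 0.2463]
tool_rot: [0.305, 0.951, -0.005, 0.051]
ft_force: [1.2, -0.4, 0.6]
grip_width: 0.0603
grasp_force: 0.0
```

```bash
cat >> h.py <<'E'
def toB(h,f=.012,mid=(.5081,-.3433),yw=-44.7):
    o=monitor.get_obs(); T=R.from_quat(o['tool_rot']); yb=np.radians(yw); G=R.from_matrix(np.c_[[-np.cos(yb),-np.sin(yb),0],[-np.sin(yb),np.cos(yb),0],[0,0,-1]])
    t=np.array([mid[0]+f*np.cos(yb),mid[1]+f*np.sin(yb),h])
    print(o['eef_pos'].round(4),'inc',(T.inv().apply(t-o['eef_pos'])*100).round(2),(T.inv()*G).as_rotvec().round(3),'q',o['joint_pos'].round(2))
E
python3 -c "
from h import *
toB(.25)"
```

```text
[ 0.5406 -0.1999  0.2463] inc [ -6.89 -13.75   0.02] [0.03  0.099 0.16 ] q [-0.35  0.31  0.13  1.29 -0.01  0.27]
```

Emit:
{"method": "arm_command", "body": {"increments": [{"dx":-1.7,"dy":-3.4,"dz":0,"wx":0.015,"wy":0.05,"wz":0.08,"grip":6},{"dx":-3.5,"dy":-6.9,"dz":0,"wx":0.03,"wy":0.1,"wz":0.16,"grip":6},{"dx":-5.2,"dy":-10.3,"dz":0,"wx":0.03,"wy":0.1,"wz":0.16,"grip":6},{"dx":-6.9,"dy":-13.75,"dz":0,"wx":0.03,"wy":0.1,"wz":0.16,"grip":6},{"dx":-6.9,"dy":-13.75,"dz":0,"wx":0.03,"wy":0.1,"wz":0.16,"grip":6},{"dx":-6.9,"dy":-13.75,"dz":0,"wx":0.03,"wy":0.1,"wz":0.16,"grip":6},{"dx":-6.9,"dy":-13.75,"dz":0,"wx":0.03,"wy":0.1,"wz":0.16,"grip":6}]}}

```text
clock: 12.2
eef_pos: [0.5179, -0.3492, 0.2507]
tool_rot: [0.379, 0.925, 0.0, -0.0]
ft_force: [-0.3, -0.3, 0.3]
grip_width: 0.06
grasp_force: 0.0
```

Run:
```python
from h import *
toB(.06)
c,p,d=cam('wrist'); C=cloud(c,d); print(gouge(C,(.42,.63,-.47,-.27)))
```

```text
[ 0.5179 -0.3492  0.2507] inc [-0.09 -0.28 19.07] [ 0.001 -0.     0.003] q [-0.59  0.49  0.42  1.5   0.    0.18]
{'yaw': np.float64(-44.713486097490026), 'butt': array([ 0.46613775, -0.30069488]), 'hend': array([ 0.54942331, -0.38315162]), 'tip': array([ 0.60247953, -0.43567985]), 'ztop': np.float64(0.02758261265059825), 'n': 1404, 'rect': ((0.5078111290931702, -0.3420392572879791), (0.02085116319358349, 0.11746513098478317), 45.784400939941406), 'wr': (np.float64(-0.013997786636017378), np.float64(0.014113152219394824))}
```

Emit:
{"method": "arm_command", "body": {"increments": [{"dx":-0.09,"dy":-0.25,"dz":5,"wx":0,"wy":0,"wz":0,"grip":6},{"dx":-0.09,"dy":-0.25,"dz":10,"wx":0,"wy":0,"wz":0,"grip":6},{"dx":-0.09,"dy":-0.25,"dz":15,"wx":0,"wy":0,"wz":0,"grip":6},{"dx":-0.09,"dy":-0.25,"dz":19,"wx":0,"wy":0,"wz":0,"grip":6},{"dx":-0.09,"dy":-0.25,"dz":22,"wx":0,"wy":0,"wz":0,"grip":6},{"dx":-0.09,"dy":-0.25,"dz":24,"wx":0,"wy":0,"wz":0,"grip":6},{"dx":-0.09,"dy":-0.25,"dz":24.9,"wx":0,"wy":0,"wz":0,"grip":6},{"dx":-0.09,"dy":-0.25,"dz":24.9,"wx":0,"wy":0,"wz":0,"grip":6}]}}

```text
clock: 13.05
eef_pos: [0.517, -0.351, 0.0016]
tool_rot: [0.379, 0.926, 0.0, -0.0]
ft_force: [-0.2, 0.6, 0.0]
grip_width: 0.0601
grasp_force: 0.0
```

Emit:
{"method": "arm_command", "body": {"increments": [{"dx":0,"dy":0,"dz":0,"wx":0,"wy":0,"wz":0,"grip":4},{"dx":0,"dy":0,"dz":0,"wx":0,"wy":0,"wz":0,"grip":2},{"dx":0,"dy":0,"dz":0,"wx":0,"wy":0,"wz":0,"grip":2},{"dx":0,"dy":0,"dz":0,"wx":0,"wy":0,"wz":0,"grip":2},{"dx":0,"dy":0,"dz":0,"wx":0,"wy":0,"wz":0,"grip":2}]}}

```text
clock: 13.55
eef_pos: [0.5188, -0.3535, 0.0048]
tool_rot: [0.379, 0.925, -0.0, 0.003]
ft_force: [0.2, 0.5, 6.6]
grip_width: 0.0266
grasp_force: 60.4
```

Emit:
{"method": "arm_command", "body": {"increments": [{"dx":0,"dy":0,"dz":-3,"wx":0,"wy":0,"wz":0,"grip":2},{"dx":0,"dy":0,"dz":-7,"wx":0,"wy":0,"wz":0,"grip":2},{"dx":0,"dy":0,"dz":-12,"wx":0,"wy":0,"wz":0,"grip":2},{"dx":0,"dy":0,"dz":-17,"wx":0,"wy":0,"wz":0,"grip":2},{"dx":0,"dy":0,"dz":-22,"wx":0,"wy":0,"wz":0,"grip":2},{"dx":1,"dy":1,"dz":-26,"wx":0,"wy":0,"wz":-0.05,"grip":2},{"dx":4,"dy":3,"dz":-28.5,"wx":0,"wy":0,"wz":-0.15,"grip":2},{"dx":8,"dy":6,"dz":-28.5,"wx":0,"wy":0,"wz":-0.27,"grip":2},{"dx":12,"dy":9,"dz":-28.5,"wx":0,"wy":0,"wz":-0.4,"grip":2},{"dx":16,"dy":12,"dz":-28.5,"wx":0,"wy":0,"wz":-0.52,"grip":2}]}}

```text
clock: 14.55
eef_pos: [0.4864, -0.1532, 0.2877]
tool_rot: [0.127, 0.992, -0.0, 0.001]
ft_force: [0.8, 0.2, -0.8]
grip_width: 0.0267
grasp_force: 59.6
```

Emit:
{"method": "arm_command", "body": {"increments": [{"dx":0,"dy":4,"dz":0,"wx":0,"wy":0,"wz":-0.08,"grip":2},{"dx":0,"dy":8,"dz":0,"wx":0,"wy":0,"wz":-0.17,"grip":2},{"dx":0,"dy":12,"dz":0,"wx":0,"wy":0,"wz":-0.17,"grip":2},{"dx":0,"dy":15,"dz":0,"wx":0,"wy":0,"wz":-0.17,"grip":2},{"dx":0,"dy":15,"dz":0,"wx":0,"wy":0,"wz":-0.17,"grip":2},{"dx":0,"dy":15,"dz":0,"wx":0,"wy":0,"wz":-0.17,"grip":2}]}}

```text
clock: 15.15
eef_pos: [0.5253, -0.0091, 0.2872]
tool_rot: [0.043, 0.999, -0.001, 0.001]
ft_force: [-0.5, -0.6, -0.5]
grip_width: 0.0265
grasp_force: 59.6
```

Run:
```python
from h import *
import pickle
o=monitor.get_obs(); c,p,d=cam('wrist'); pickle.dump((o,c,p,d),open('w9.pkl','wb')); held(o,c,d)
plan(-.041,[.0135,-.0003,-.0114],-.0133,[.09,.06,0],.004)
```

```text
n 9153 butt x [0.0742 0.0753 0.0753]
[[ 0.015  -0.0242  0.0001  0.0399]
 [ 0.025  -0.0242 -0.0003  0.0281]
 [ 0.035  -0.0243 -0.0002  0.028 ]
 [ 0.045  -0.0243 -0.0002  0.0281]
 [ 0.055  -0.0244 -0.0002  0.0282]
 [ 0.065  -0.0245 -0.0001  0.0281]
 [ 0.075  -0.0242  0.0001  0.0277]]
top z fit [-0.0022 -0.0242] y fit [ 0.0013 -0.0002]
now [ 0.5252 -0.0099  0.2873] q [-0.02  0.28  0.2   1.49 -0.    0.07] F [-0.8 -0.7 -1.5] w 0.0266
rotvec [-0.003 -0.435  0.018]
0.09 world [0.6381 0.108  0.1908] inc cm [-10.21  12.75   9.64]
0.06 world [0.6507 0.1069 0.1637] inc cm [-11.47  12.75  12.36]
0 world [0.676  0.1045 0.1093] inc cm [-14.    12.74  17.8 ]
middle in board now [-0.0412 -0.1691  0.255 ]
```

Emit:
{"method": "arm_command", "body": {"increments": [{"dx":0,"dy":4,"dz":0,"wx":0,"wy":-0.12,"wz":0,"grip":2},{"dx":-1,"dy":8,"dz":0,"wx":0,"wy":-0.24,"wz":0,"grip":2},{"dx":-3,"dy":11,"dz":1,"wx":0,"wy":-0.36,"wz":0,"grip":2},{"dx":-6,"dy":12.75,"dz":3,"wx":-0.003,"wy":-0.435,"wz":0.002,"grip":2},{"dx":-9,"dy":12.75,"dz":6,"wx":-0.003,"wy":-0.435,"wz":0.002,"grip":2},{"dx":-10.4,"dy":12.75,"dz":9,"wx":-0.003,"wy":-0.435,"wz":0.002,"grip":2},{"dx":-10.4,"dy":12.75,"dz":9.5,"wx":-0.003,"wy":-0.435,"wz":0.002,"grip":2},{"dx":-10.4,"dy":12.75,"dz":9.5,"wx":-0.003,"wy":-0.435,"wz":0.002,"grip":2},{"dx":-10.4,"dy":12.75,"dz":9.5,"wx":-0.003,"wy":-0.435,"wz":0.002,"grip":2},{"dx":-10.4,"dy":12.75,"dz":9.5,"wx":-0.003,"wy":-0.435,"wz":0.002,"grip":2}]}}

```text
clock: 16.2
eef_pos: [0.6412, 0.1079, 0.1949]
tool_rot: [0.044, 0.975, -0.008, 0.218]
ft_force: [0.1, -0.8, -0.7]
grip_width: 0.0263
grasp_force: 59.7
```

Run:
```python
from h import *
plan(-.041,[.0153,-.0002,-.0103],.003,[.09,.057,0],.004)
o=monitor.get_obs(); c,p,d=cam('wrist'); held(o,c,d)
```

```text
now [0.6412 0.1079 0.1949] q [ 0.23  0.26 -0.17  0.72 -0.13  0.29] F [ 0.1 -0.8 -0.7] w 0.0263
rotvec [ 0.004  0.004 -0.002]
0.09 world [0.6393 0.1081 0.1926] inc cm [ 0.27 -0.01  0.13]
0.057 world [0.6532 0.1068 0.1627] inc cm [ 0.29 -0.02  3.43]
0 world [0.6772 0.1045 0.111 ] inc cm [ 0.31 -0.04  9.13]
middle in board now [ 0.0067 -0.041   0.1212]
n 9162 butt x [0.0741 0.0752 0.0753]
[[ 0.015  -0.024   0.0001  0.0397]
 [ 0.025  -0.0239 -0.0003  0.028 ]
 [ 0.035  -0.024  -0.0002  0.0281]
 [ 0.045  -0.024  -0.0002  0.0281]
 [ 0.055  -0.0242 -0.0001  0.0281]
 [ 0.065  -0.0242 -0.0001  0.0281]
 [ 0.075  -0.0239  0.0001  0.0277]]
top z fit [-0.0017 -0.024 ] y fit [ 0.0016 -0.0001]
```

Emit:
{"method": "arm_command", "body": {"increments": [{"dx":0.29,"dy":-0.02,"dz":1.5,"wx":0.003,"wy":0.003,"wz":-0.002,"grip":2},{"dx":0.29,"dy":-0.02,"dz":3.4,"wx":0.003,"wy":0.003,"wz":-0.002,"grip":2},{"dx":0.29,"dy":-0.02,"dz":3.4,"wx":0.003,"wy":0.003,"wz":-0.002,"grip":2},{"dx":0.29,"dy":-0.02,"dz":3.4,"wx":0.003,"wy":0.003,"wz":-0.002,"grip":2},{"dx":0.29,"dy":-0.02,"dz":3.4,"wx":0.003,"wy":0.003,"wz":-0.002,"grip":2}]}}

```text
clock: 16.75
eef_pos: [0.6524, 0.1072, 0.161]
tool_rot: [0.043, 0.976, -0.01, 0.215]
ft_force: [-0.3, 0.1, -1.7]
grip_width: 0.0267
grasp_force: 59.7
```

```bash
python3 -c "
from h import *
plan(-.041,[.0153,-.0002,-.0103],.003,[.03,0],.004)"
```

```text
now [0.6524 0.1072 0.161 ] q [ 0.22  0.31 -0.19  0.65 -0.13  0.28] F [-0.3  0.1 -1.7] w 0.0267
rotvec [ 0.001 -0.002  0.001]
0.03 world [0.6645 0.1057 0.1382] inc cm [-0.15 -0.04  2.58]
0 world [0.6772 0.1045 0.111 ] inc cm [-0.16 -0.04  5.58]
middle in board now [ 0.0026 -0.0407  0.0858]
```

Emit:
{"method": "arm_command", "body": {"increments": [{"dx":-0.15,"dy":-0.04,"dz":1,"wx":0.001,"wy":-0.002,"wz":0,"grip":2},{"dx":-0.15,"dy":-0.04,"dz":2,"wx":0.001,"wy":-0.002,"wz":0,"grip":2},{"dx":-0.15,"dy":-0.04,"dz":2.7,"wx":0.001,"wy":-0.002,"wz":0,"grip":2},{"dx":-0.15,"dy":-0.04,"dz":3.4,"wx":0.001,"wy":-0.002,"wz":0,"grip":2},{"dx":-0.15,"dy":-0.04,"dz":4.0,"wx":0.001,"wy":-0.002,"wz":0,"grip":2},{"dx":-0.15,"dy":-0.04,"dz":4.6,"wx":0.001,"wy":-0.002,"wz":0,"grip":2},{"dx":-0.15,"dy":-0.04,"dz":5.2,"wx":0.001,"wy":-0.002,"wz":0,"grip":2},{"dx":-0.15,"dy":-0.04,"dz":5.8,"wx":0.001,"wy":-0.002,"wz":0,"grip":2},{"dx":-0.15,"dy":-0.04,"dz":5.8,"wx":0.001,"wy":-0.002,"wz":0,"grip":2},{"dx":-0.15,"dy":-0.04,"dz":5.8,"wx":0.001,"wy":-0.002,"wz":0,"grip":2}]}}

```text
clock: 17.75
eef_pos: [0.6762, 0.1049, 0.1104]
tool_rot: [0.043, 0.976, -0.01, 0.216]
ft_force: [-17.0, -2.4, 16.3]
grip_width: 0.0263
grasp_force: 62.6
```

Emit:
{"method": "arm_command", "body": {"increments": [{"dx":0,"dy":0,"dz":0.2,"wx":0,"wy":0,"wz":0,"grip":2},{"dx":0,"dy":0,"dz":0.3,"wx":0,"wy":0,"wz":0,"grip":2},{"dx":0,"dy":0,"dz":0.3,"wx":0,"wy":0,"wz":0,"grip":2}]}}

```text
clock: 18.05
eef_pos: [0.6763, 0.1049, 0.1103]
tool_rot: [0.042, 0.975, -0.01, 0.216]
ft_force: [-31.3, -2.4, 34.1]
grip_width: 0.0264
grasp_force: 65.4
```

Run:
```python
from h import *
plan(-.041,[.0153,-.0002,-.0103],.003,[0],.004)
o=monitor.get_obs(); print('F board',(BR.T@o['ft_force']).round(1))
```

```text
now [0.6763 0.1049 0.1103] q [ 0.21  0.4  -0.2   0.55 -0.13  0.27] F [-31.3  -2.4  34.1] w 0.0264
rotvec [ 0.001 -0.001  0.002]
0 world [0.6772 0.1045 0.111 ] inc cm [-0.11 -0.03 -0.03]
middle in board now [ 0.0029 -0.0407  0.0297]
F board [-13.7  -5.2  44. ]
```

Emit:
{"method": "arm_command", "body": {"increments": [{"dx":0,"dy":0,"dz":-0.6,"wx":0,"wy":0,"wz":0,"grip":2},{"dx":0,"dy":0,"dz":-0.6,"wx":0,"wy":0,"wz":0,"grip":3.5},{"dx":0,"dy":0,"dz":-0.6,"wx":0,"wy":0,"wz":0,"grip":5},{"dx":0,"dy":0,"dz":-0.6,"wx":0,"wy":0,"wz":0,"grip":5},{"dx":0,"dy":0,"dz":-2,"wx":0,"wy":0,"wz":0,"grip":5},{"dx":0,"dy":0,"dz":-5,"wx":0,"wy":0,"wz":0,"grip":5},{"dx":0,"dy":0,"dz":-9,"wx":0,"wy":0,"wz":0,"grip":5},{"dx":0,"dy":0,"dz":-13,"wx":0,"wy":0,"wz":0,"grip":5},{"dx":0,"dy":0,"dz":-17,"wx":0,"wy":0,"wz":0,"grip":5},{"dx":0,"dy":0,"dz":-17,"wx":0,"wy":0,"wz":0,"grip":5}]}}

```text
clock: 19.05
eef_pos: [0.6095, 0.112, 0.2683]
tool_rot: [0.043, 0.974, -0.009, 0.222]
ft_force: [0.6, 0.7, 1.0]
grip_width: 0.0498
grasp_force: 0.0
```

Run:
```python
from h import *
o=monitor.get_obs(); c,p,d=cam('wrist'); cv2.imwrite('pics/w10.png',cv2.resize(p[40:320,0:373],None,fx=2.1,fy=2.1)[:,:,::-1])
C=cloud(c,d).reshape(-1,3); L=(C-BO)@BR; L=L[np.isfinite(L[:,0])]
for y in(-.12,-.04,.04,.12):
    s=L[(abs(L[:,1]-y)<.012)&(L[:,2]>.03)&(L[:,2]<.055)&(L[:,0]<.02)]; print(y,len(s),'butt',np.percentile(s[:,0],.5).round(4),'top z',np.percentile(s[:,2],[50,95]).round(4))
```

```text
-0.12 2015 butt -0.0549 top z [0.0417 0.0436]
-0.04 2030 butt -0.0586 top z [0.0418 0.0437]
0.04 1841 butt -0.0553 top z [0.0422 0.0439]
0.12 2220 butt -0.062 top z [0.0421 0.044 ]
```

View pics/w10.png

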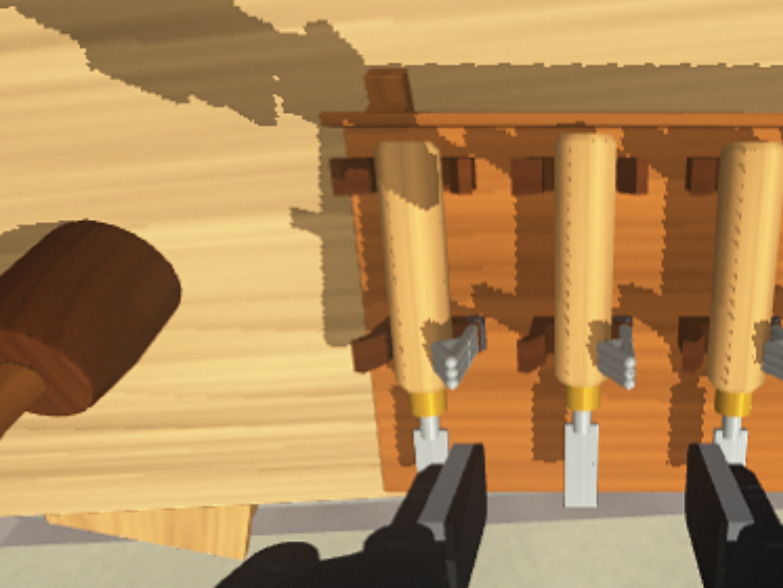

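The new gouge at crop (585,260) has its jaw shut over it at (615,360), and it sits at the same height as its neighbours. All four tops are level, with nothing disturbed and the arm clear, so I'm handing in.

```bash
python3 -c "
from h import *
print(job.job_done())"
```

```text
the job is handed in; nothing more can be done
None
```

I pressed both spare gouges fully home in the two empty pockets, with the jaws closed over them, let go, and handed the job in at about 19 s; the hand-in returned no verdict.

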